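# Check a table lantern's four panes at the magnifier and set it on its plate

### The job

Before the guests arrive, hold the square brass lantern upright with each of its four panes in turn squarely in front of the magnifier's lens, at lens height and about 10 cm from the glass, still for at least half a second each: first the door, then the side to the right of the door (as you face the door), then the back, then the left side. Then set it down gently, upright, in the middle of the brass plate, with its door on the same side as the plate's handle, and let go. Do not knock the lantern against the magnifier, and leave everything else on the table where it is.

Things in the scene. Friction and masses are not known exactly. Their poses are not given: they have to be found in the camera images.
- lantern: square brass lantern, 0.3 to 0.65 kg: base 94 x 94 mm, clear panes centred 65 mm above the underside and 42 mm from the axis, roof 100 x 100 mm at 121 to 131 mm height, with a round finial on top. Origin: centre of the underside, z up. Sides: -x the door, -y the side to the right of the door as one faces the door, +x the back, +y the left side
- lantern_grip (a point): on the lantern's axis in the finial, 178 mm above the underside, the height for the TCP. The finial, to hold it by, is an upright round bar 26 mm in diameter from 148 to 200 mm height; below it the roof steps out, 44 mm wide at 148 mm
- door_knob (a point): outer end of the door's round knob: lantern frame (-60, 0, 65) mm. The door alone has crossed bars, this knob, and over it a flat visor 66 mm wide that juts out to 75 mm from the axis at 124 mm height, visible from above; the other sides are plain panes
- magnifier: fixed stand magnifier on the far side of the table: a round lens upright in a white ring 114 mm wide, on a dark base 110 x 120 x 18 mm with a bent post. Origin at table height straight under the lens; its -x axis is the direction the lens looks, towards the robot
- lens (a point): centre of the lens face, 170 mm above the table; -x looks out of the lens towards the robot's side
- plate: fixed round brass plate, 152 mm in diameter, 8 mm thick, flat on top, with a loop handle on its -x side reaching 129 mm from the centre, 16 mm high. Origin: centre of the underside
- plate_top (a point): centre of the plate's upper face, 8 mm above the table
- goblet_left: stemmed drinking glass, 160 mm tall, 74 mm wide, left far side. Bystander. Origin: centre of the underside
- goblet_right: the same kind of glass, right far side. Bystander. Origin: centre of the underside
- votive: short round glass with a candle in it, 55 mm tall, 66 mm wide, in the middle. Bystander. Origin: centre of the underside
- candlestick: empty turned brass candlestick, 115 mm tall, foot 100 mm wide, far left. Bystander. Origin: centre of the underside
- vase: white vase with three round blossoms, 185 mm tall, far right. Bystander. Origin: centre of the underside
- spoon: steel spoon 150 mm long lying near the robot. Bystander. Origin: middle of the spoon's length or near it
Not all that is in view belongs to the job. Leave any purple or red look-alike of the lantern alone.

How it is judged:
On the way, in this order (a step that is already met when the one before it is completed fails the run):
1. the door side is held still, squarely before the lens at its height (x of lens in the frame of lantern between -0.2 and -0.085 m and y of lens in the frame of lantern between -0.035 and 0.035 m and z of lens in the frame of lantern between 0.03 and 0.1 m and x of lantern in the frame of magnifier between -0.2 and -0.085 m and y of lantern in the frame of magnifier between -0.035 and 0.035 m and angle between lantern's own z axis and vertical below 0.2 rad and linear speed of lantern below 0.05 m/s and angular speed of lantern below 0.3 rad/s), for 0.5 s.
2. the side to the right of the door is held still, squarely before the lens at its height (y of lens in the frame of lantern between -0.2 and -0.085 m and x of lens in the frame of lantern between -0.035 and 0.035 m and z of lens in the frame of lantern between 0.03 and 0.1 m and x of lantern in the frame of magnifier between -0.2 and -0.085 m and y of lantern in the frame of magnifier between -0.035 and 0.035 m and angle between lantern's own z axis and vertical below 0.2 rad and linear speed of lantern below 0.05 m/s and angular speed of lantern below 0.3 rad/s), for 0.5 s.
3. the back is held still, squarely before the lens at its height (x of lens in the frame of lantern between 0.085 and 0.2 m and y of lens in the frame of lantern between -0.035 and 0.035 m and z of lens in the frame of lantern between 0.03 and 0.1 m and x of lantern in the frame of magnifier between -0.2 and -0.085 m and y of lantern in the frame of magnifier between -0.035 and 0.035 m and angle between lantern's own z axis and vertical below 0.2 rad and linear speed of lantern below 0.05 m/s and angular speed of lantern below 0.3 rad/s), for 0.5 s.
4. the side to the left of the door is held still, squarely before the lens at its height (y of lens in the frame of lantern between 0.085 and 0.2 m and x of lens in the frame of lantern between -0.035 and 0.035 m and z of lens in the frame of lantern between 0.03 and 0.1 m and x of lantern in the frame of magnifier between -0.2 and -0.085 m and y of lantern in the frame of magnifier between -0.035 and 0.035 m and angle between lantern's own z axis and vertical below 0.2 rad and linear speed of lantern below 0.05 m/s and angular speed of lantern below 0.3 rad/s), for 0.5 s.
At the end, for the whole second after the job is handed in: the lantern stands upright and at rest on the plate, its centre within 18 mm of the plate's centre, its door towards the plate's handle within 0.25 rad (14 degrees) (horizontal distance between lantern and plate_top below 0.018 m and z of lantern in the frame of plate_top between -0.005 and 0.005 m and angle between lantern's own z axis and vertical below 0.06 rad and angle between the x axis of lantern and the x axis of plate, either way round below 0.25 rad and x of door_knob in the frame of plate below -0.03 m and linear speed of lantern below 0.02 m/s); the robot touches nothing.
It fails at once if the lantern is tipped by more than 0.5 rad (angle between lantern's own z axis and vertical above 0.5 rad).
It fails at once if the lantern is pressed or banged hard on the plate (over 60 N) (contact force between lantern and plate above 60 N).
It fails at once if the lantern is let fall (not held, and faster than 0.4 m/s) (contact force between lantern and the fingers below 0.5 N and linear speed of lantern above 0.4 m/s).
It fails at once if the lantern knocks against the magnifier (over 4 N) (contact force between lantern and magnifier above 4 N).
It fails at once if a bystander is moved by more than 25 mm (distance of any of goblet_left, goblet_right, votive, candlestick, vase, spoon from where it was at the start of the episode above 0.025 m).
It also fails if it takes over 58 s, if anything falls off the work surface, if the arm or the gripper's body presses on something with over 40 N, if the wrist force passes 120 N, or if a joint passes its speed limit or range.

### The arm

A 6-joint arm with a two-finger parallel gripper is mounted at the origin on the work surface. World frame = base frame: x ahead of the robot, y to its left, z up, the work surface at z = 0. Lengths are in m, angles in rad, forces in N, time in s.
With the tool pointing down it reaches from about 0.25 to 0.775 m from the base axis. Payload 4 kg.
Tool frame: the origin (TCP) lies between the finger pads, 19 mm behind the fingertips; this is the grasp point; z points along the fingers, y is the line along which they close (so a half turn about z gives the same grasp; the last joint's range is limited). The gripper opens to 94 mm and grips with 3 to 60 N. Pads are 16 mm wide; open, the fingers measure 119 mm over their backs; the gripper's body (75 mm by 177 mm) begins 78 mm behind the grasp point.
Start: joints at [-1.277, 0.087, 1.371, -0, 1.684, -0.103], TCP at [0.213, -0.507, 0.224] pointing down, gripper open.
Joint ranges: [-3.1, 3.1], [-0.76, 2.03], [0.27, 2.55], [-1.08, 4.22], [0.17, 2.65], [-2.57, 2.57]. Speed limits (rad/s): [2.79, 2.79, 3.14, 3.14, 3.14, 3.14].

### API

Orientations are given as [roll, pitch, yaw] about the fixed x, y, z axes, in that order (R = Rz(yaw) Ry(pitch) Rx(roll)).
In Python, from bench import * gives the robot as it stands.
- The arm moves only by the tool carry_out, never from a script. Its argument "commands" is a list of rows, each a list of 6 numbers: the shift along the tool's x, y, z in m, then the turn, a rotation vector about the tool's x, y, z in rad. In form: [[tx, ty, tz, rx, ry, rz], ...]. A call has exactly 5 rows; each row is the pose to reach, as a shift and turn from the pose commanded when the call began, along the tool's axes at that moment; what a row does not reach only later rows make up. A row lasts 1/10 s, in which the tool goes at most 50 mm and 8.59 degrees, less where a joint would pass 70% of its speed; a pose out of reach is approached as far as the arm can. A call with a gripper value outside its range is refused whole. "jaw" is the opening, from 0 (shut) to 1 (fully open), set as the call begins (left out, the last holds). The fingers move at their own pace and stop on an object; the grip force is fixed at half the most. Time passes only in rows, so rows that repeat a pose let the fingers close, or fill a call up. It gives the time, the measured TCP pose, the force, the opening and the grip force at its end, in the units of the state.
- get_obs(): the state, without advancing time (a new reading comes with each control period).
- snapshot(name): name is "scene" or "top" or "wrist"; returns a dict with "img" (400x640x3 uint8, red, green, blue), "range_z" (400x640 float32, m along the optical axis (not along the pixel's ray), 0 where there is no reading), "fx", "fy", "cx", "cy" (pixels), "R" (3x3) and "t" (3): a world point X has camera coordinates R X + t. Camera axes: x right, y down, z forward; pixel columns grow to the right and rows downward; lengths in m; the calibration is good to about 2 mm. A picture is of the moment at which its call begins.
- close_job(): hands the job in; it is judged then, once.
The state is a dict: "time": time; "joint_positions": joint angles; "qvel": joint speeds; "joint_torque": joint torques, N m; "tool_pos": TCP position; "ee_rot": TCP orientation; "wrist_force": force on the tool from outside, world axes, zero at the start; "wrist_torque": the same for the moment, N m; "width": finger opening in m; "finger_force": force on a finger pad.
Only numpy, scipy, OpenCV 4.12 (cv2) and the standard library are available. Lean on these libraries where they do the work, as an engineer would, in place of code of your own. Each camera call takes 0.05 s, during which the arm holds its last target. There are 200 camera calls.

## Working session

There is one attempt and no reset: what is moved stays moved. The work goes in short steps, Python scripts to look and compute and a tool call to move; the robot and the scene stay as the last step left them, time stands still between calls to the robot, and variables do not carry over. Pictures are saved under pics/ and viewed, at most 10 in all, crops included, and the job is handed in when it is done.

Besides the shell and the picture viewer there is one more tool, called by a JSON object that holds its "fn" and its "kwargs". carry_out: Moves the arm, as the interface text tells. Its arguments: {"type":"object","properties":{"commands":{"type":"array","items":{"type":"array","items":{"type":"number"}}},"jaw":{"type":"number"}},"required":["commands"]}

```bash
mkdir -p pics; python3 - <<'E'
from bench import *
import cv2,numpy as np
for n in("top","scene"):
    s=snapshot(n); np.savez(n+'.npz',**s); cv2.imwrite(f'pics/{n}0.png',s['img'][...,::-1]); print(n,s['fx'],s['cx'],s['cy'],s['R'],s['t'])
o=get_obs();print(o)
E
```

```text
top 426.57796367177633 322.37480325993874 197.87557822053023 [[ 0.08485381 -0.99639149  0.00195585]
 [-0.97385539 -0.08334942 -0.2113257 ]
 [ 0.21072615  0.01602707 -0.97741374]] [-0.02474545  0.59243669  1.14871342]
scene 426.5110542297549 318.93436469125623 199.54956352797262 [[-0.66733907  0.74475307  0.00119597]
 [ 0.41557335  0.37370787 -0.82924135]
 [-0.61802698 -0.55288814 -0.55888939]] [ 0.36617612 -0.10810995  1.68924062]
{'time': 0.1, 'joint_positions': array([-1.27711202e+00,  8.78784537e-02,  1.37208204e+00,  2.12650618e-05,
        1.68364146e+00, -1.03117489e-01]), 'qvel': array([-5.05834013e-04, -3.66781141e-05, -2.17592696e-03, -5.96436120e-04,
        2.59151681e-04,  1.20429764e-03]), 'joint_torque': array([ 1.54039342e-03, -3.41253090e+01, -3.03300691e+01,  7.18532922e-02,
        3.04954033e-02, -9.02561055e-05]), 'tool_pos': array([ 0.21241681, -0.50682101,  0.22323335]), 'ee_rot': array([-3.13959620e+00, -2.27849316e-04,  3.96803946e-01]), 'wrist_force': array([ 0.0373863 , -0.22043646,  0.16608717]), 'wrist_torque': array([ 0.00575386, -0.00015035,  0.00837666]), 'finger_force': 0.0, 'width': 0.09400835251729196}
```

View pics/top0.png

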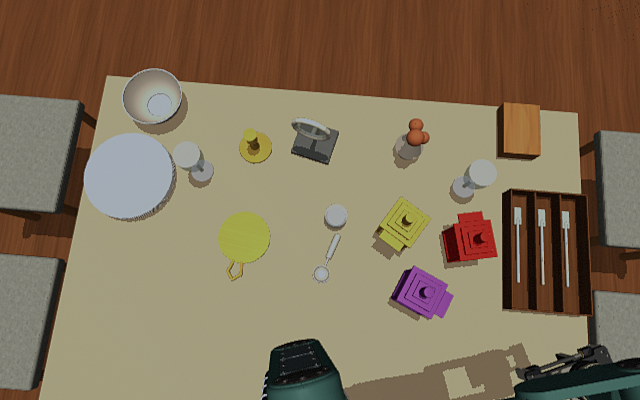

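View pics/scene0.png

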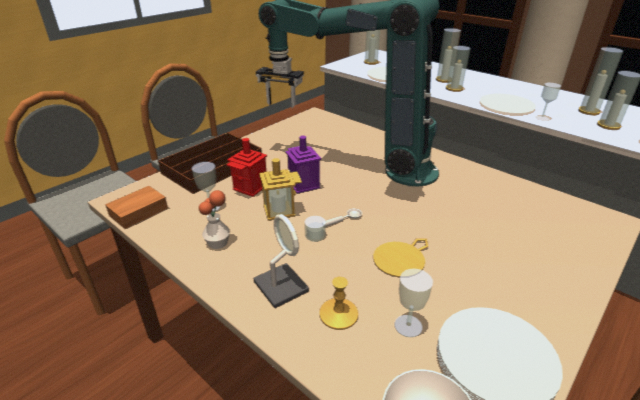

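Top view: the brass lantern is at (405,222) with its visor towards lower left (388,243). The plate is at (244,238) with its handle at (235,270), and the magnifier ring is at (312,128) over its base at (315,143). The scene view shows the same lantern at (280,190) and the lens at (287,234).

```bash
cat > h.py <<'E'
import numpy as np,cv2
def cloud(s):
    z=s['range_z'];v,u=np.indices(z.shape)
    P=np.stack([(u-s['cx'])/s['fx']*z,(v-s['cy'])/s['fy']*z,z],-1)
    return (P-s['t'])@s['R']
def sel(s,W,lo,hi,c,r,hue=None):
    m=(s['range_z']>0)&(W[...,2]>lo)&(W[...,2]<hi)&(np.hypot(W[...,0]-c[0],W[...,1]-c[1])<r)
    if hue is not None:
        h=cv2.cvtColor(s['img'],cv2.COLOR_RGB2HSV); m&=(abs(h[...,0].astype(int)-hue)<8)&(h[...,1]>130)
    return m
E
python3 - <<'E'
from h import *
S={n:dict(np.load(n+'.npz')) for n in('top','scene')}; C={n:cloud(S[n]) for n in S}
T,W=S['top'],C['top']
hsv=cv2.cvtColor(T['img'],cv2.COLOR_RGB2HSV);print('hsv',hsv[238,244],hsv[222,395],hsv[300,100])
for nm,(u,v) in dict(lant=(407,218),plate=(244,238),handle=(235,275),mag=(312,124),magbase=(320,150),votive=(336,216),vase=(408,152),purple=(426,292),red=(478,238),gobL=(188,156),gobR=(480,175),cs=(252,140),spoon=(330,255)).items(): print(nm,W[v,u].round(3))
for n in S:
    s,w=S[n],C[n]; print('==',n)
    L=C['top'][218,407][:2]
    for lo,hi in((.19,.215),(.15,.19),(.127,.14),(.118,.14),(.02,.115)):
        m=sel(s,w,lo,hi,L,.1,28); p=w[m]
        if len(p)>5:
            r=cv2.minAreaRect(p[:,:2].astype(np.float32)*1000); print(lo,len(p),p.mean(0).round(4),r)
    pc=C['top'][238,244][:2]
    m=sel(s,w,-.005,.03,pc,.16,28); p=w[m]
    (c,rr)=cv2.minEnclosingCircle(p[np.hypot(*(p[:,:2]-pc).T)<.08][:,:2].astype(np.float32)); 
    d=p[:,:2]-c; far=p[np.hypot(*d.T)>.09]
    print('plate',len(p),c,rr,np.median(p[:,2]),'handle',far.mean(0),len(far), np.hypot(*d.T).max())
    mc=C['top'][150,320][:2]
    m=sel(s,w,.108,.235,mc,.15)&(cv2.cvtColor(s['img'],cv2.COLOR_RGB2HSV)[...,1]<60)
    p=w[m]; c=p.mean(0); print('mag',len(p),c,p.min(0),p.max(0),np.linalg.svd(p-c)[2] if len(p)<4000 else '')
    m=sel(s,w,.012,.024,mc,.11); p=w[m];print('base',p.mean(0),cv2.minAreaRect(p[:,:2].astype(np.float32)*1000))
E
```

```text
hsv [ 32 141 170] [ 20 188  87] [ 26  56 163]
lant [ 0.53  -0.19   0.202]
plate [0.466 0.244 0.008]
handle [ 0.358  0.258 -0.   ]
mag [0.748 0.066 0.224]
magbase [0.749 0.046 0.018]
votive [ 0.545 -0.017  0.054]
vase [ 0.752 -0.212  0.058]
purple [ 0.354 -0.244  0.199]
red [ 0.497 -0.373  0.184]
gobL [0.656 0.392 0.157]
gobR [ 0.669 -0.386  0.16 ]
cs [0.739 0.241 0.088]
spoon [ 0.437 -0.01   0.015]
== top
0.19 88 [ 0.5335 -0.1985  0.1978] ((533.5657348632812, -198.67401123046875), (24.421878814697266, 23.18069076538086), 58.03049087524414)
0.15 16 [ 0.5307 -0.1966  0.1648] ((532.4179077148438, -200.12588500976562), (36.857425689697266, 33.730926513671875), 45.43867874145508)
0.127 839 [ 0.5271 -0.1941  0.1325] ((522.7734375, -192.227294921875), (98.697509765625, 121.8030776977539), 57.24177551269531)
0.118 1117 [ 0.5196 -0.1898  0.1306] ((522.6599731445312, -192.15426635742188), (98.697509765625, 123.69639587402344), 57.24177551269531)
0.02 8 [ 0.506  -0.1594  0.0582] ((496.7412109375, -173.31982421875), (86.2140121459961, 0.9316651225090027), 56.73234176635742)
plate 2131 (0.4654439
[... 1028 characters left out ...]
15254974365234), 54.909149169921875)
0.02 6 [ 0.5859 -0.2026  0.0348] ((579.1295776367188, -211.71780395507812), (60.0872802734375, 1.328805923461914), 53.491050720214844)
plate 1286 (0.4658655822277069, 0.2456861287355423) 0.0797053799033165 0.008894005594094348 handle [0.36563173 0.25957395 0.0143429 ] 22 0.1173106232142023
mag 740 [0.76246733 0.07600678 0.17279995] [0.74743502 0.02217998 0.10845166] [0.80051604 0.12555143 0.22961124] [[ 0.04254955 -0.29054311 -0.95591539]
 [ 0.24364853  0.93091238 -0.27209839]
 [ 0.96892979 -0.22132971  0.11040031]]
base [0.78342245 0.07022045 0.01849671] ((779.5313720703125, 63.52638244628906), (123.95610046386719, 111.55024719238281), 75.97077178955078)
```

{"fn": "carry_out", "kwargs": {"commands": [[0,0,-0.04,0,0,0],[0,0,-0.08,0,0,0],[0.045,-0.017,-0.08,0,0,0],[0.09,-0.035,-0.08,0,0,0],[0.135,-0.052,-0.08,0,0,0]], "jaw": 1}}

```text
time: 0.6
tool_pos: [0.3176, -0.4062, 0.3041]
ee_rot: [3.142, -0.0, 0.395]
wrist_force: [1.1, 0.3, 0.2]
width: 0.0941
finger_force: 0.0
```

{"fn": "carry_out", "kwargs": {"commands": [[0.045,-0.017,0,0,0,0],[0.09,-0.035,0,0,0,0],[0.135,-0.052,0,0,0,0],[0.18,-0.07,0,0,0,0],[0.225,-0.087,0,0,0,0]]}}

```text
time: 1.1
tool_pos: [0.4918, -0.2382, 0.3039]
ee_rot: [-3.141, 0.001, 0.397]
wrist_force: [1.3, 0.3, 0.3]
width: 0.0938
finger_force: 0.0
```

{"fn": "carry_out", "kwargs": {"commands": [[0.03,-0.011,0,0,0,-0.1],[0.056,-0.021,0,0,0,-0.213],[0.056,-0.021,0,0,0,-0.213],[0.056,-0.021,0,0,0,-0.213],[0.056,-0.021,0,0,0,-0.213]]}}

```text
time: 1.6
tool_pos: [0.5338, -0.1996, 0.304]
ee_rot: [-3.141, 0.001, 0.608]
wrist_force: [-0.8, -0.2, -0.1]
width: 0.0942
finger_force: 0.0
```

```bash
python3 - <<'E'
from bench import *
from h import *
s=snapshot('wrist');w=cloud(s);cv2.imwrite('pics/w1.png',s['img'][...,::-1])
o=get_obs();print(o['time'],o['tool_pos'],o['ee_rot'],o['joint_positions'])
for lo,hi in((.185,.215),(.12,.14)):
    m=sel(s,w,lo,hi,(.534,-.198),.09)&(cv2.cvtColor(s['img'],cv2.COLOR_RGB2HSV)[...,1]>110);p=w[m]
    if len(p)>9:
        v,u=np.nonzero(m);print(lo,len(p),u.mean(),v.mean(),p.mean(0),np.median(p[:,2]),cv2.minAreaRect(p[:,:2].astype(np.float32)*1000))
E
```

```text
1.65 [ 0.5336588  -0.19984338  0.30426075] [3.14153611e+00 5.19678262e-04 6.07520156e-01] [-4.57519128e-01  1.31146527e-01  1.16553790e+00 -5.00731741e-04
  1.84511050e+00  5.05621435e-01]
0.185 623 319.46067415730334 202.14927768860352 [ 0.53582288 -0.1982532   0.19942275] 0.20049845968640384 ((534.6857299804688, -199.00746154785156), (24.72524070739746, 24.85142707824707), 84.22135925292969)
0.12 3222 301.3466790813159 195.6846679081316 [ 0.51169842 -0.18868611  0.13056184] 0.13121248724186094 ((523.8497314453125, -192.33949279785156), (99.32059478759766, 124.18745422363281), 57.289031982421875)
```

View pics/w1.png

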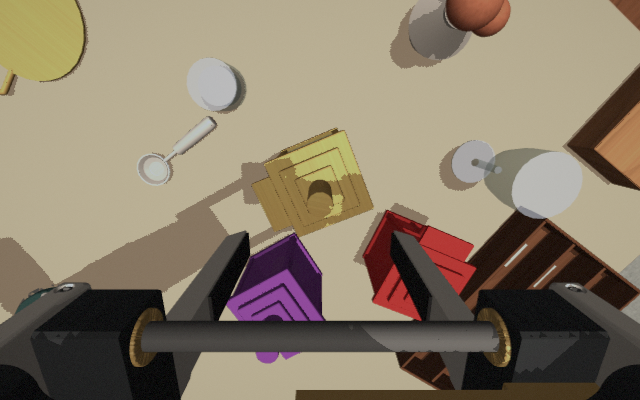

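The wrist picture shows the finial at (319,195), with the visor to the left at (265,200). The yaw is confirmed, the finial top stands at 0.200, and the TCP is within 1 mm of the axis. I'll descend and grip.

{"fn": "carry_out", "kwargs": {"commands": [[0,0,0.03,0,0,0],[0,0,0.06,0,0,0],[0,0,0.09,0,0,0],[0,0,0.115,0,0,0],[0,0,0.126,0,0,0]]}}

```text
time: 2.15
tool_pos: [0.5324, -0.1994, 0.1753]
ee_rot: [-3.138, 0.003, 0.607]
wrist_force: [-0.2, 0.2, -0.3]
width: 0.094
finger_force: 0.0
```

{"fn": "carry_out", "kwargs": {"commands": [[0,0,0,0,0,0],[0,0,0,0,0,0],[0,0,0,0,0,0],[0,0,0,0,0,0],[0,0,0,0,0,0]], "jaw": 0}}

```text
time: 2.65
tool_pos: [0.5349, -0.1992, 0.1795]
ee_rot: [3.14, -0.001, 0.61]
wrist_force: [0.2, -0.4, -0.4]
width: 0.0573
finger_force: 0.0
```

{"fn": "carry_out", "kwargs": {"commands": [[0,0,0,0,0,0],[0,0,0,0,0,0],[0,0,0,0,0,0],[0,0,0,0,0,0],[0,0,0,0,0,0]]}}

```text
time: 3.15
tool_pos: [0.5345, -0.1991, 0.1782]
ee_rot: [3.141, 0.0, 0.61]
wrist_force: [0.6, -0.4, 0.2]
width: 0.0257
finger_force: 30.0
```

{"fn": "carry_out", "kwargs": {"commands": [[0,0,-0.01,0,0,0],[0,0,-0.03,0,0,0],[0,0,-0.055,0,0,0],[0,0,-0.08,0,0,0],[0,0,-0.1,0,0,0]]}}

```text
time: 3.65
tool_pos: [0.5341, -0.1987, 0.2789]
ee_rot: [-3.14, 0.001, 0.61]
wrist_force: [0.3, -0.9, -5.0]
width: 0.0255
finger_force: 30.0
```

{"fn": "carry_out", "kwargs": {"commands": [[0.008,-0.006,-0.005,0,0,0],[0.024,-0.018,-0.005,0,0,0],[0.042,-0.033,-0.005,0,0,0],[0.06,-0.048,-0.005,0,0,0],[0.08,-0.064,-0.005,0,0,0]]}}

```text
time: 4.15
tool_pos: [0.5628, -0.099, 0.2812]
ee_rot: [-3.138, 0.002, 0.61]
wrist_force: [0.7, -0.4, -4.1]
width: 0.0252
finger_force: 30.0
```

{"fn": "carry_out", "kwargs": {"commands": [[0.02,-0.016,0,0,0,0],[0.04,-0.032,0,0,0,0],[0.06,-0.048,0,0,0,0],[0.08,-0.064,0,0,0,0],[0.1,-0.08,0,0,0,0]]}}

```text
time: 4.65
tool_pos: [0.5989, 0.0242, 0.2811]
ee_rot: [-3.139, 0.003, 0.61]
wrist_force: [0.1, 0.7, -4.7]
width: 0.0255
finger_force: 30.0
```

{"fn": "carry_out", "kwargs": {"commands": [[0.02,-0.016,0,0,0,0],[0.037,-0.029,0,0,0,0],[0.052,-0.041,0,0,0,0],[0.062,-0.049,0,0,0,0],[0.067,-0.053,0,0,0,0]]}}

```text
time: 5.15
tool_pos: [0.624, 0.1054, 0.2822]
ee_rot: [-3.141, 0.002, 0.611]
wrist_force: [-0.3, 0.0, -6.3]
width: 0.0256
finger_force: 30.0
```

```bash
python3 - <<'E'
from bench import *
from h import *
o=get_obs();print(o['time'],o['tool_pos'],o['ee_rot'],o['joint_positions'],o['wrist_force'],o['finger_force'])
s=snapshot('scene');cv2.imwrite('pics/s2.png',s['img'][...,::-1])
s=snapshot('top');w=cloud(s);m=sel(s,w,.215,.25,o['tool_pos'],.09,28);p=w[m];print(len(p),cv2.minAreaRect(p[:,:2].astype(np.float32)*1000))
E
```

```text
5.15 [0.62398032 0.10541091 0.282214  ] [-3.14056964e+00  1.55293430e-03  6.11104410e-01] [7.77445030e-02 2.74939467e-01 1.03951394e+00 9.44930561e-05
 1.82899661e+00 1.03746126e+00] [-2.72557178e-01  3.63943096e-03 -6.32621201e+00] 29.9987930059433
692 ((599.6734008789062, 104.20406341552734), (75.70325469970703, 142.71905517578125), 15.36580753326416)
```

View pics/s2.png

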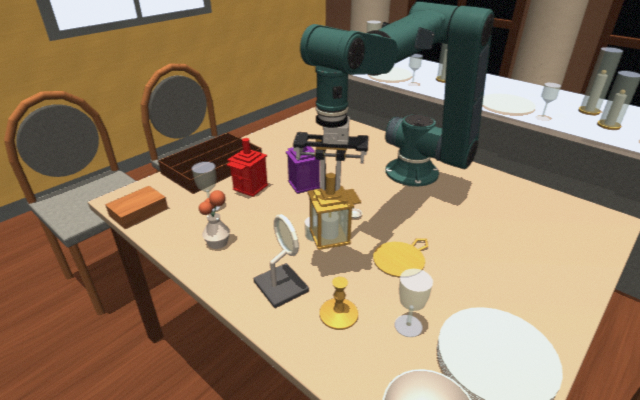

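The scene view shows the lantern held upright at (330,215), before the lens at (287,235). Next I'll turn the door to the lens.

{"fn": "carry_out", "kwargs": {"commands": [[0,0,0,0,0,-0.06],[0,0,0,0,0,-0.18],[0,0,0,0,0,-0.3],[0,0,0,0,0,-0.42],[0,0,0,0,0,-0.54]]}}

```text
time: 5.75
tool_pos: [0.6239, 0.1026, 0.2835]
ee_rot: [3.141, 0.001, 1.153]
wrist_force: [-0.0, -0.9, -6.0]
width: 0.0253
finger_force: 30.0
```

{"fn": "carry_out", "kwargs": {"commands": [[0,0,0,0,0,-0.12],[0,0,0,0,0,-0.24],[0,0,0,0,0,-0.36],[0,0,0,0,0,-0.48],[0,0,0,0,0,-0.6]]}}

```text
time: 6.25
tool_pos: [0.6239, 0.1026, 0.2835]
ee_rot: [-3.141, 0.001, 1.753]
wrist_force: [0.1, 0.2, -5.3]
width: 0.0254
finger_force: 30.0
```

{"fn": "carry_out", "kwargs": {"commands": [[0,0,0,0,0,-0.12],[0,0,0,0,0,-0.24],[0,0,0,0,0,-0.36],[0,0,0,0,0,-0.48],[0,0,0,0,0,-0.6]]}}

```text
time: 6.75
tool_pos: [0.6239, 0.1026, 0.2835]
ee_rot: [-3.141, 0.001, 2.353]
wrist_force: [-0.0, 0.1, -4.8]
width: 0.0254
finger_force: 30.0
```

{"fn": "carry_out", "kwargs": {"commands": [[0,0,0,0,0,-0.12],[0,0,0,0,0,-0.24],[0,0,0,0,0,-0.36],[0,0,0,0,0,-0.48],[0,0,0,0,0,-0.6]]}}

```text
time: 7.25
tool_pos: [0.6239, 0.1026, 0.2835]
ee_rot: [-3.141, 0.0, 2.953]
wrist_force: [-1.1, -0.5, -5.8]
width: 0.0254
finger_force: 30.0
```

{"fn": "carry_out", "kwargs": {"commands": [[0,0,0,0,0,-0.12],[0,0,0,0,0,-0.24],[0,0,0,0,0,-0.36],[0,0,0,0,0,-0.48],[0,0,0,0,0,-0.6]]}}

```text
time: 7.75
tool_pos: [0.6239, 0.1026, 0.2835]
ee_rot: [-3.141, -0.0, -2.73]
wrist_force: [1.1, -0.1, -5.3]
width: 0.0255
finger_force: 30.0
```

{"fn": "carry_out", "kwargs": {"commands": [[0,0,0,0,0,-0.12],[0,0,0,0,0,-0.24],[0,0,0,0,0,-0.36],[0,0,0,0,0,-0.46],[0,0,0,0,0,-0.52]]}}

```text
time: 8.25
tool_pos: [0.6239, 0.1026, 0.2835]
ee_rot: [-3.141, -0.001, -2.212]
wrist_force: [-0.4, 0.0, -6.0]
width: 0.0257
finger_force: 30.0
```

{"fn": "carry_out", "kwargs": {"commands": [[0,0,0,0,0,0],[0,0,0,0,0,0],[0,0,0,0,0,0],[0,0,0,0,0,0],[0,0,0,0,0,0]]}}

```text
time: 8.75
tool_pos: [0.6241, 0.1039, 0.2833]
ee_rot: [-3.141, -0.0, -2.214]
wrist_force: [-0.3, -0.0, -6.0]
width: 0.0257
finger_force: 30.0
```

{"fn": "carry_out", "kwargs": {"commands": [[0,0,0,0,0,0],[0,0,0,0,0,0],[0,0,0,0,0,0],[0,0,0,0,0,0],[0,0,0,0,0,0]]}}

```text
time: 9.25
tool_pos: [0.6241, 0.104, 0.2832]
ee_rot: [-3.142, -0.0, -2.213]
wrist_force: [-0.3, 0.7, -5.4]
width: 0.0258
finger_force: 30.0
```

```bash
python3 - <<'E'
from bench import *
from h import *
o=get_obs();print(o['time'],o['tool_pos'],o['ee_rot'],o['joint_positions'])
a=[snapshot(n) for n in('wrist','scene')]
for s in a:
    w=cloud(s);m=sel(s,w,.222,.245,o['tool_pos'],.095,28);p=w[m]
    if len(p)>9:print(len(p),cv2.minAreaRect(p[:,:2].astype(np.float32)*1000))
    m=sel(s,w,.12,.232,(.755,.072),.07)&(cv2.cvtColor(s['img'],cv2.COLOR_RGB2HSV)[...,1]<60);p=w[m]
    if len(p)>9:print('ring',len(p),p.min(0),p.max(0))
cv2.imwrite('pics/d1.png',np.vstack([cv2.resize(a[0]['img'],(480,300)),a[1]['img'][100:400,80:560]])[...,::-1])
E
```

```text
9.25 [0.62405709 0.10401216 0.28324412] [-3.14151143e+00 -1.10127567e-04 -2.21342964e+00] [ 7.56420974e-02  2.73288265e-01  1.03953441e+00 -1.41036648e-04
  1.82878130e+00 -2.42335323e+00]
2585 ((637.4342651367188, 102.16102600097656), (98.18444061279297, 122.06533813476562), 75.80521392822266)
ring 5814 [0.73644113 0.01531465 0.12086833] [0.76568257 0.12327504 0.22892976]
222 ((669.3692016601562, 120.45562744140625), (52.809776306152344, 118.08203887939453), 39.92864990234375)
ring 691 [0.74693718 0.02151925 0.12018237] [0.77541751 0.12486801 0.22814561]
```

View pics/d1.png

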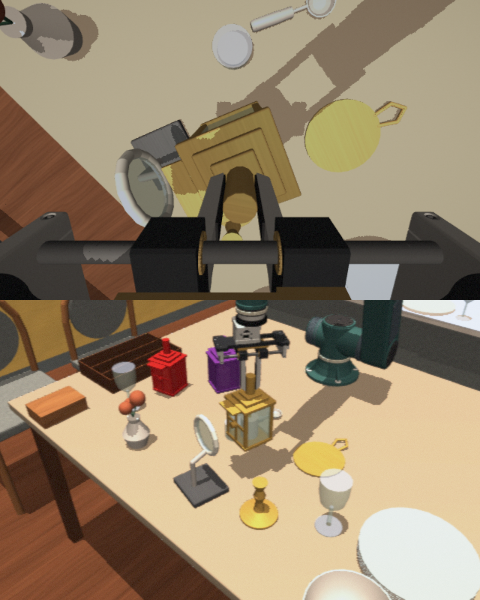

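The picture shows the visor facing the lens ring, with the lantern at (240,150) and the ring at (145,188) in the upper half. The measured door direction of -14.2° fits the lens axis. I'll run through the next three sides.

{"fn": "carry_out", "kwargs": {"commands": [[0,0,0,0,0,0.06],[0,0,0,0,0,0.18],[0,0,0,0,0,0.3],[0,0,0,0,0,0.42],[0,0,0,0,0,0.54]]}}

```text
time: 9.85
tool_pos: [0.6241, 0.104, 0.2833]
ee_rot: [-3.141, -0.0, -2.758]
wrist_force: [-0.7, -0.1, -5.4]
width: 0.0259
finger_force: 30.0
```

{"fn": "carry_out", "kwargs": {"commands": [[0,0,0,0,0,0.12],[0,0,0,0,0,0.24],[0,0,0,0,0,0.36],[0,0,0,0,0,0.48],[0,0,0,0,0,0.6]]}}

```text
time: 10.35
tool_pos: [0.6241, 0.104, 0.2833]
ee_rot: [-3.142, 0.0, 2.925]
wrist_force: [-0.7, -0.5, -5.3]
width: 0.0254
finger_force: 30.0
```

{"fn": "carry_out", "kwargs": {"commands": [[0,0,0,0,0,0.12],[0,0,0,0,0,0.24],[0,0,0,0,0,0.34],[0,0,0,0,0,0.4],[0,0,0,0,0,0.43]]}}

```text
time: 10.85
tool_pos: [0.6241, 0.104, 0.2833]
ee_rot: [-3.142, 0.0, 2.498]
wrist_force: [0.5, -1.1, -4.7]
width: 0.0258
finger_force: 30.0
```

{"fn": "carry_out", "kwargs": {"commands": [[0,0,0,0,0,0],[0,0,0,0,0,0],[0,0,0,0,0,0],[0,0,0,0,0,0],[0,0,0,0,0,0]]}}

```text
time: 11.35
tool_pos: [0.6241, 0.104, 0.2833]
ee_rot: [-3.142, 0.0, 2.5]
wrist_force: [0.3, -0.3, -5.8]
width: 0.0256
finger_force: 30.0
```

{"fn": "carry_out", "kwargs": {"commands": [[0,0,0,0,0,0],[0,0,0,0,0,0],[0,0,0,0,0,0],[0,0,0,0,0,0],[0,0,0,0,0,0]]}}

```text
time: 11.85
tool_pos: [0.6241, 0.104, 0.2833]
ee_rot: [-3.142, 0.0, 2.5]
wrist_force: [-1.0, 0.1, -5.4]
width: 0.0256
finger_force: 30.0
```

{"fn": "carry_out", "kwargs": {"commands": [[0,0,0,0,0,0.06],[0,0,0,0,0,0.18],[0,0,0,0,0,0.3],[0,0,0,0,0,0.42],[0,0,0,0,0,0.54]]}}

```text
time: 12.35
tool_pos: [0.6241, 0.104, 0.2833]
ee_rot: [-3.142, 0.0, 1.955]
wrist_force: [-0.5, 0.1, -5.3]
width: 0.0254
finger_force: 30.0
```

{"fn": "carry_out", "kwargs": {"commands": [[0,0,0,0,0,0.12],[0,0,0,0,0,0.24],[0,0,0,0,0,0.36],[0,0,0,0,0,0.48],[0,0,0,0,0,0.6]]}}

```text
time: 12.85
tool_pos: [0.6241, 0.104, 0.2833]
ee_rot: [3.141, 0.0, 1.355]
wrist_force: [-0.9, 0.6, -5.4]
width: 0.0255
finger_force: 30.0
```

{"fn": "carry_out", "kwargs": {"commands": [[0,0,0,0,0,0.12],[0,0,0,0,0,0.24],[0,0,0,0,0,0.34],[0,0,0,0,0,0.4],[0,0,0,0,0,0.43]]}}

```text
time: 13.35
tool_pos: [0.6241, 0.104, 0.2833]
ee_rot: [3.142, 0.0, 0.928]
wrist_force: [0.4, -0.1, -5.6]
width: 0.0255
finger_force: 30.0
```

{"fn": "carry_out", "kwargs": {"commands": [[0,0,0,0,0,0],[0,0,0,0,0,0],[0,0,0,0,0,0],[0,0,0,0,0,0],[0,0,0,0,0,0]]}}

```text
time: 13.85
tool_pos: [0.6241, 0.104, 0.2833]
ee_rot: [3.141, 0.0, 0.93]
wrist_force: [-0.2, 0.6, -4.9]
width: 0.0253
finger_force: 30.0
```

{"fn": "carry_out", "kwargs": {"commands": [[0,0,0,0,0,0],[0,0,0,0,0,0],[0,0,0,0,0,0],[0,0,0,0,0,0],[0,0,0,0,0,0]]}}

```text
time: 14.35
tool_pos: [0.6241, 0.104, 0.2832]
ee_rot: [3.142, 0.0, 0.93]
wrist_force: [0.1, 0.6, -6.1]
width: 0.0253
finger_force: 30.0
```

{"fn": "carry_out", "kwargs": {"commands": [[0,0,0,0,0,0.06],[0,0,0,0,0,0.18],[0,0,0,0,0,0.3],[0,0,0,0,0,0.42],[0,0,0,0,0,0.54]]}}

```text
time: 14.85
tool_pos: [0.6241, 0.104, 0.2833]
ee_rot: [3.142, -0.0, 0.385]
wrist_force: [-0.3, -1.0, -4.7]
width: 0.0255
finger_force: 30.0
```

{"fn": "carry_out", "kwargs": {"commands": [[0,0,0,0,0,0.12],[0,0,0,0,0,0.24],[0,0,0,0,0,0.36],[0,0,0,0,0,0.48],[0,0,0,0,0,0.6]]}}

```text
time: 15.35
tool_pos: [0.6241, 0.104, 0.2833]
ee_rot: [3.142, -0.0, -0.215]
wrist_force: [0.2, 0.4, -5.5]
width: 0.0252
finger_force: 30.0
```

{"fn": "carry_out", "kwargs": {"commands": [[0,0,0,0,0,0.12],[0,0,0,0,0,0.24],[0,0,0,0,0,0.34],[0,0,0,0,0,0.4],[0,0,0,0,0,0.43]]}}

```text
time: 15.85
tool_pos: [0.6241, 0.104, 0.2833]
ee_rot: [3.142, -0.0, -0.642]
wrist_force: [-0.0, 0.4, -5.4]
width: 0.0252
finger_force: 30.0
```

{"fn": "carry_out", "kwargs": {"commands": [[0,0,0,0,0,0],[0,0,0,0,0,0],[0,0,0,0,0,0],[0,0,0,0,0,0],[0,0,0,0,0,0]]}}

```text
time: 16.35
tool_pos: [0.6241, 0.104, 0.2832]
ee_rot: [3.142, -0.0, -0.64]
wrist_force: [0.6, 0.8, -4.9]
width: 0.0257
finger_force: 30.0
```

{"fn": "carry_out", "kwargs": {"commands": [[0,0,0,0,0,0],[0,0,0,0,0,0],[0,0,0,0,0,0],[0,0,0,0,0,0],[0,0,0,0,0,0]]}}

```text
time: 16.85
tool_pos: [0.624, 0.104, 0.2832]
ee_rot: [3.142, -0.0, -0.64]
wrist_force: [-0.4, 0.7, -5.2]
width: 0.0256
finger_force: 30.0
```

```bash
python3 - <<'E'
from bench import *
from h import *
o=get_obs();print(o['time'],o['tool_pos'],o['ee_rot'],o['joint_positions'])
a=[snapshot(n) for n in('wrist','top')]
for s in a:
    w=cloud(s);m=sel(s,w,.222,.245,o['tool_pos'],.095,28);p=w[m]
    if len(p)>9:print(len(p),cv2.minAreaRect(p[:,:2].astype(np.float32)*1000))
cv2.imwrite('pics/d4.png',np.vstack([cv2.resize(a[0]['img'],(480,300)),a[1]['img'][50:350,80:560]])[...,::-1])
E
```

```text
16.85 [0.62404845 0.10400656 0.28324794] [ 3.14152840e+00 -4.41614400e-05 -6.40193691e-01] [ 7.56032551e-02  2.73260446e-01  1.03956135e+00 -8.01135511e-05
  1.82877969e+00  2.28657284e+00]
1236 ((626.925537109375, 117.0108642578125), (123.16773223876953, 98.58647155761719), 75.85162353515625)
625 ((603.0745849609375, 136.96607971191406), (123.76414489746094, 57.41111373901367), 52.27595520019531)
```

View pics/d4.png

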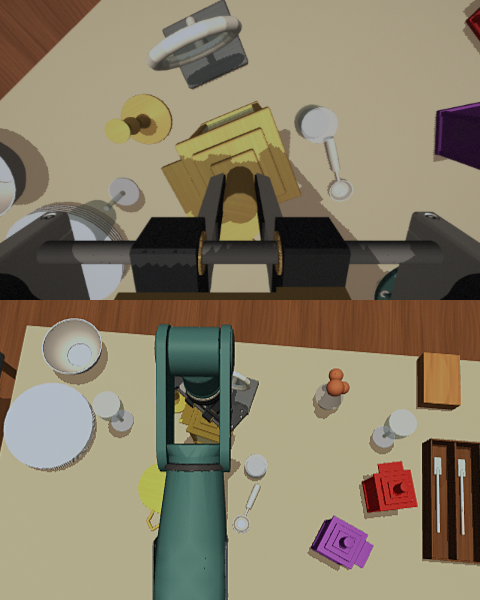

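The left side faces the lens: the visor points at 75.9°, and the ring is at (195,45) in the wrist view. Next I'll turn the door towards the handle and move over the plate.

{"fn": "carry_out", "kwargs": {"commands": [[0,0,0,0,0,-0.06],[0,0,0,0,0,-0.18],[0,0,0,0,0,-0.3],[0,0,0,0,0,-0.42],[0,0,0,0,0,-0.54]]}}

```text
time: 17.45
tool_pos: [0.6241, 0.104, 0.2833]
ee_rot: [3.142, -0.0, -0.095]
wrist_force: [0.2, 0.2, -6.0]
width: 0.0257
finger_force: 30.0
```

{"fn": "carry_out", "kwargs": {"commands": [[0,0,0,0,0,-0.12],[0,0,0,0,0,-0.24],[0,0,0,0,0,-0.36],[0,0,0,0,0,-0.48],[0,0,0,0,0,-0.6]]}}

```text
time: 17.95
tool_pos: [0.6241, 0.104, 0.2833]
ee_rot: [3.141, 0.0, 0.505]
wrist_force: [-0.2, -0.2, -4.9]
width: 0.0255
finger_force: 30.0
```

{"fn": "carry_out", "kwargs": {"commands": [[0,0,0,0,0,-0.12],[0,0,0,0,0,-0.24],[0,0,0,0,0,-0.36],[0,0,0,0,0,-0.48],[0,0,0,0,0,-0.535]]}}

```text
time: 18.45
tool_pos: [0.6241, 0.104, 0.2833]
ee_rot: [3.142, 0.0, 1.038]
wrist_force: [-0.1, -0.3, -6.0]
width: 0.0257
finger_force: 30.0
```

{"fn": "carry_out", "kwargs": {"commands": [[0.002,-0.01,0,0,0,0],[0.006,-0.03,0,0,0,0],[0.01,-0.05,0,0,0,0],[0.015,-0.075,0,0,0,0],[0.02,-0.1,0,0,0,0]]}}

```text
time: 18.95
tool_pos: [0.547, 0.1732, 0.2834]
ee_rot: [-3.141, -0.0, 1.033]
wrist_force: [-0.6, -0.2, -5.0]
width: 0.0259
finger_force: 30.0
```

{"fn": "carry_out", "kwargs": {"commands": [[0.005,-0.025,0,0,0,0],[0.01,-0.05,0,0,0,0],[0.015,-0.075,0,0,0,0],[0.019,-0.096,0,0,0,0],[0.021,-0.1085,0,0,0,0]]}}

```text
time: 19.45
tool_pos: [0.4638, 0.2471, 0.2837]
ee_rot: [-3.141, -0.001, 1.036]
wrist_force: [-0.1, -0.1, -5.2]
width: 0.0255
finger_force: 30.0
```

{"fn": "carry_out", "kwargs": {"commands": [[0,0,0,0,0,0],[0,0,0,0,0,0],[0,0,0,0,0,0],[0,0,0,0,0,0],[0,0,0,0,0,0]]}}

```text
time: 19.95
tool_pos: [0.4663, 0.2452, 0.283]
ee_rot: [-3.142, 0.0, 1.033]
wrist_force: [-0.8, 0.2, -4.9]
width: 0.0255
finger_force: 30.0
```

```bash
python3 - <<'E'
from bench import *
from h import *
from scipy.optimize import least_squares
o=get_obs();print(o['time'],o['tool_pos'],o['ee_rot'])
s=snapshot('wrist');w=cloud(s);cv2.imwrite('pics/p1.png',s['img'][...,::-1])
m=sel(s,w,.222,.245,o['tool_pos'],.095,28);p=w[m]
print(len(p),cv2.minAreaRect(p[:,:2].astype(np.float32)*1000))
# plate re-measured from the first pictures: rim circle + handle direction
for n in('top','scene'):
    s=dict(np.load(n+'.npz'));w=cloud(s);m=sel(s,w,-.005,.03,(.4657,.246),.14,32 if n=='top' else 28)
    c=np.array([.4657,.246]);r=np.hypot(*np.moveaxis(w[...,:2]-c,-1,0))
    rim=cv2.convexHull(w[m&(r<.083)][:,:2].astype(np.float32))[:,0]
    ang=np.degrees(np.arctan2(*(rim-c).T[::-1]));rim=rim[abs((ang-172+180)%360-180)>25]
    f=least_squares(lambda q:np.hypot(*(rim-q[:2]).T)-q[2],[*c,.076],loss='soft_l1',f_scale=.002).x
    h=w[m&(r>.085)];d=h[:,:2].mean(0)-f[:2];print(n,f,np.degrees(np.arctan2(d[1],d[0])),len(h))
E
```

```text
19.95 [0.46628116 0.24521454 0.28302446] [-3.14156560e+00  3.89335855e-04  1.03349154e+00]
130 ((458.1606140136719, 255.51370239257812), (99.7530288696289, 116.523193359375), 71.40813446044922)
top [0.46907673 0.24592859 0.07451993] 173.04269163244166 46
scene [0.47043831 0.24536873 0.07452475] 171.8633401553083 25
```

View pics/p1.png

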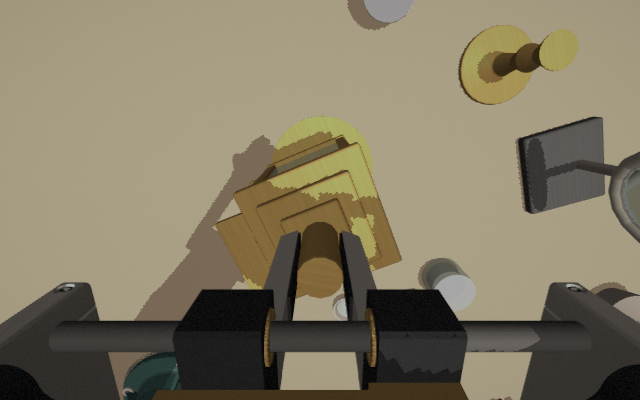

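The wrist view shows the lantern over the plate: roof at (318,215), visor lower left, which is the handle's side, and plate rim visible at (323,130). I'll descend, with slow final millimetres.

{"fn": "carry_out", "kwargs": {"commands": [[0.0015,0.0015,0.01,0,0,0],[0.0015,0.0015,0.03,0,0,0],[0.0015,0.0015,0.055,0,0,0],[0.0015,0.0015,0.075,0,0,0],[0.0015,0.0015,0.085,0,0,0]]}}

```text
time: 20.5
tool_pos: [0.4666, 0.2456, 0.1948]
ee_rot: [-3.139, 0.004, 1.035]
wrist_force: [-0.1, 0.1, -5.3]
width: 0.0254
finger_force: 30.0
```

{"fn": "carry_out", "kwargs": {"commands": [[0,0,0.002,0,0,0],[0,0,0.004,0,0,0],[0,0,0.006,0,0,0],[0,0,0.008,0,0,0],[0,0,0.009,0,0,0]]}}

```text
time: 21.0
tool_pos: [0.4681, 0.2464, 0.1899]
ee_rot: [3.141, -0.001, 1.035]
wrist_force: [0.6, 0.5, -5.4]
width: 0.0257
finger_force: 30.0
```

{"fn": "carry_out", "kwargs": {"commands": [[0,0,0.0005,0,0,0],[0,0,0.001,0,0,0],[0,0,0.0015,0,0,0],[0,0,0.002,0,0,0],[0,0,0.002,0,0,0]]}}

```text
time: 21.5
tool_pos: [0.4677, 0.2462, 0.1872]
ee_rot: [-3.142, 0.0, 1.035]
wrist_force: [0.4, -0.2, -5.8]
width: 0.0253
finger_force: 30.0
```

{"fn": "carry_out", "kwargs": {"commands": [[0,0,0.0003,0,0,0],[0,0,0.0006,0,0,0],[0,0,0.0009,0,0,0],[0,0,0.001,0,0,0],[0,0,0.001,0,0,0]]}}

```text
time: 22.0
tool_pos: [0.4678, 0.2463, 0.1862]
ee_rot: [3.142, 0.0, 1.035]
wrist_force: [0.4, 0.1, -4.6]
width: 0.0256
finger_force: 30.0
```

{"fn": "carry_out", "kwargs": {"commands": [[0,0,0.0002,0,0,0],[0,0,0.0004,0,0,0],[0,0,0.0006,0,0,0],[0,0,0.0006,0,0,0],[0,0,0.0006,0,0,0]]}}

```text
time: 22.5
tool_pos: [0.4678, 0.2463, 0.1862]
ee_rot: [3.141, -0.0, 1.035]
wrist_force: [-0.6, -0.0, -1.2]
width: 0.0255
finger_force: 30.0
```

The load has passed to the plate, so I'll let go.

{"fn": "carry_out", "kwargs": {"commands": [[0,0,0,0,0,0],[0,0,0,0,0,0],[0,0,0,0,0,0],[0,0,0,0,0,0],[0,0,0,0,0,0]], "jaw": 1}}

```text
time: 23.0
tool_pos: [0.4679, 0.2463, 0.1859]
ee_rot: [3.141, -0.0, 1.035]
wrist_force: [-0.0, 0.3, 0.1]
width: 0.0622
finger_force: 0.0
```

{"fn": "carry_out", "kwargs": {"commands": [[0,0,0,0,0,0],[0,0,0,0,0,0],[0,0,0,0,0,0],[0,0,0,0,0,0],[0,0,0,0,0,0]]}}

```text
time: 23.5
tool_pos: [0.4678, 0.2463, 0.1856]
ee_rot: [3.142, 0.0, 1.035]
wrist_force: [-0.2, 0.1, 0.2]
width: 0.094
finger_force: 0.0
```

{"fn": "carry_out", "kwargs": {"commands": [[0,0,-0.02,0,0,0],[0,0,-0.04,0,0,0],[0,0,-0.07,0,0,0],[0,0,-0.1,0,0,0],[0,0,-0.12,0,0,0]]}}

```text
time: 24.0
tool_pos: [0.4682, 0.2464, 0.3083]
ee_rot: [3.14, -0.002, 1.035]
wrist_force: [0.2, -0.8, -0.2]
width: 0.0939
finger_force: 0.0
```

{"fn": "carry_out", "kwargs": {"commands": [[0,0,0,0,0,0],[0,0,0,0,0,0],[0,0,0,0,0,0],[0,0,0,0,0,0],[0,0,0,0,0,0]]}}

```text
time: 24.5
tool_pos: [0.4674, 0.2461, 0.3043]
ee_rot: [-3.14, 0.002, 1.035]
wrist_force: [-0.7, 0.1, -0.5]
width: 0.0938
finger_force: 0.0
```

```bash
python3 - <<'E'
from bench import *
from h import *
o=get_obs();print(o['time'],o['tool_pos'],o['wrist_force'],o['width'])
a=[snapshot(n) for n in('wrist','scene')]
for s in a:
  w=cloud(s)
  for lo,hi in((.19,.22),(.12,.145)):
    m=sel(s,w,lo,hi,(.468,.246),.095,28);p=w[m]
    if len(p)>9:print(lo,len(p),np.median(p[:,2]),cv2.minAreaRect(p[:,:2].astype(np.float32)*1000))
cv2.imwrite('pics/e1.png',np.vstack([cv2.resize(a[0]['img'],(480,300)),a[1]['img'][100:400,130:610]])[...,::-1])
E
```

```text
24.5 [0.46741728 0.24611936 0.30425802] [-0.70605079  0.07902189 -0.45248636] 0.09377682474459412
0.19 50 0.20850506051596296 ((474.3592529296875, 248.49020385742188), (10.02210807800293, 21.522878646850586), 30.557010650634766)
0.12 107 0.13942714248047575 ((456.18670654296875, 247.54222106933594), (97.9095458984375, 123.7732925415039), 82.21502685546875)
0.12 138 0.1396012761469161 ((456.24810791015625, 246.63229370117188), (99.1641845703125, 124.09716033935547), 83.16014862060547)
```

View pics/e1.png

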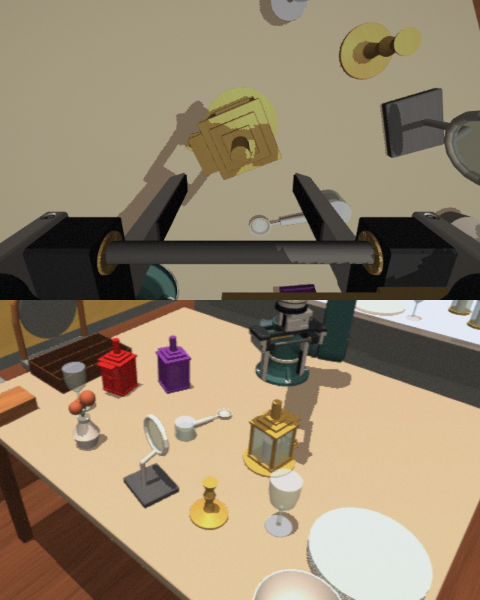

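The lantern stands upright on the plate at (275,440) in the lower view. Its axis is within about 2 mm of the plate's centre, the door points at 172.5° against 172.3° for the handle, and the robot is clear.

```bash
python3 -c "
from bench import *
print(close_job())"
```

```text
the job is handed in; nothing more can be done
None
```

All four panes were shown to the lens in order (door, right, back, left), and the lantern stands upright in the middle of the plate with its door towards the handle; the job is handed in, with no verdict returned.

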